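# Release the clogged dust filter and stand it in the tray

### The arm

A 7-joint arm with a two-finger parallel gripper is mounted at the origin on the work surface. World frame = base frame: x ahead of the robot, y to its left, z up, the work surface at z = 0. Lengths are in m, angles in rad, forces in N, time in s.
With the tool pointing down it reaches from about 0.4 to 0.85 m from the base axis. Payload 4.4 kg.
Tool frame: the origin (TCP) lies between the finger pads; the fingertips stand 22 mm ahead of it and the grasp point (between the pads) lies 3 mm ahead of it (nose_length is the distance from the TCP to the fingertips, in m); z points along the fingers, y is the direction in which the jaws open and shut (so a half turn about z gives the same grasp; the last joint's range is limited). The gripper opens to 94 mm and grips with 3 to 60 N. Pads are 16 mm wide; open, the fingers measure 119 mm over their backs; the gripper's body (75 mm by 177 mm) begins 78 mm behind the grasp point.
Start: joints at [1.277, 0.628, 0.038, 1.517, -0.027, 0.996, -0.02], TCP at [0.147, -0.633, 0.227] pointing down, gripper open.
Joint ranges: [-3.06, 3.06], [-0.37, 2.12], [-1.25, 1.32], [0.18, 2.47], [-1.1, 4.24], [0.23, 1.98], [-2.94, 2.94]. Speed limits (rad/s): [2.57, 2.57, 3.14, 3.14, 3.14, 3.14, 3.14].

### API

Orientations are given as a rotation vector (axis times angle).
In Python, from station import * gives the robot as it stands.
- The arm moves only by the tool step_arm, never from a script. Its argument "steps" is a list of rows, each an object of numbers: "tx", "ty", "tz": the shift along the tool's x, y, z in units of 30 mm (1.0 is 30 mm); "spin": the turn about the tool's z in degrees. In form: [{"tx": .., "ty": .., "tz": .., "spin": ..}, ...]. A call has exactly 8 rows; each row shifts and turns the pose as measured when the row begins, along the tool's axes as they then stand; what a row does not reach is not made up. A row lasts 1/10 s, in which the tool goes at most 50 mm and 8.59 degrees, less where a joint would pass 70% of its speed; a pose out of reach is approached as far as the arm can. A call is refused whole if a number of a shift passes 1 or a number of a turn 8.59, either way. A call with a gripper value outside its range is refused whole. "hand" is the closure in counts, from 0 (fully open) to 255 (shut), set as the call begins (left out, the last holds). The fingers move at their own pace and stop on an object; "newtons" is the grip in N (left out, the last holds). Time passes only in rows, so rows that do not move let the fingers close, or fill a call up. It gives the time, the measured TCP pose, the force and the opening at its end, in the units of the state.
- observe(): the state, without advancing time (a new reading comes with each control period).
- get_image(name): name is "side" or "top"; returns a dict with "img" (480x640x3 uint8, red, green, blue), "depth" (480x640 float32, m along the optical axis (not along the pixel's ray), 0 where there is no reading), "mtx" (3x3 intrinsics, pixels), "k1" (the pictures are not rectified: a ray, as slopes to the right and down, at radius r is drawn at 1 + k1 r^2 times it, then the intrinsics apply), "R" (3x3) and "t" (3): a world point X has camera coordinates R X + t. Camera axes: x right, y down, z forward; pixel columns grow to the right and rows downward; lengths in m; the calibration is good to about 2 mm. A picture is of the moment at which its call begins.
- sign_off(): hands the job in, once; it reports no verdict.
The state is a dict: "clock": time; "joints": joint angles; "qd": joint speeds; "joint_efforts": joint torques, N m; "ee_pos": TCP position; "tcp_rot": TCP orientation; "force": force on the tool from outside, world axes, zero at the start; "ft_torque": the same for the moment, N m; "grip_width": finger opening in m.
Only numpy, scipy, OpenCV 4.12 (cv2) and the standard library are available. Lean on these libraries where they do the work, as an engineer would, in place of code of your own. Each camera call takes 0.05 s, during which the arm holds its last target.

### The job

The dust filter with the orange cap is clogged. Press its cap straight down until the push-to-release latch lets go and the filter springs up out of its filter box, then pull it out and stand it upright on the floor of the green tray. Leave the blue-capped filter latched down in its own box.

Things in the scene. Friction and masses are not known exactly. Their poses are not given: they have to be found in the camera images.
- filter_orange_center (a point): Clogged filter: loose upright cylinder, 46 mm across, 60 g; lower 40 mm pale, upper 40 mm an orange cap, then an 8 mm high dome with a flat top 22 mm across. Point: on the axis (z up), 40 mm above the underside, 40 mm below the cap's rim. Starts latched in a bore, 2 mm play all round, in the top of a grey box 140 x 140 x 120 mm high, cap's rim flush with the box top: only the dome stands out.
- latch_orange (a joint): Height (m) of the sprung seat under the orange filter: 0 latched. Pressing the dome down takes 3 to 5 N; at -0.005 the latch lets go, -0.010 is a hard stop. When the push is then withdrawn, the seat lifts the filter in about 1 s to 0.040, the whole cap now above the box. The filter rests loose on it, its lower 40 mm still in the bore: grip the cap's sides, lift straight out.
- tray_in (a point): Green open tray fixed on the bench, 150 x 150 mm outside, walls 5 mm thick and 30 mm high. The point is the centre of its inner floor, about 5 mm above the bench; x and y run along its sides, z up.
- filter_blue_center (a point): Fresh filter with a blue cap, the same in every size, latched in its own identical grey box and released by the same kind of push: leave it down. The point lies on its axis, 40 mm above its underside.

How it is judged:
By the outcome, as a careful person would: the job done as asked, in the order asked, and still so for the second after the job is handed in, with the robot touching nothing.
It also fails if it takes over 51 s, if anything falls off the work surface, if the arm or the gripper's body presses on something with over 40 N, if the wrist force passes 120 N, or if a joint passes its speed limit or range.

## Working session

There is one attempt and no reset: what is moved stays moved. The work goes in short steps, Python scripts to look and compute and a tool call to move; the robot and the scene stay as the last step left them, time stands still between calls to the robot, and variables do not carry over. Pictures are saved under pics/ and viewed, and the job is handed in when it is done.

Besides the shell and the picture viewer there is one more tool, called as name([rows], argument=value, ...), one row to a line, values as JSON. step_arm: Moves the arm, as the interface text tells. Its arguments: {"type":"object","properties":{"steps":{"type":"array"},"hand":{"type":"number"},"newtons":{"type":"number"}},"required":["steps"]}

```bash
mkdir -p pics; ls; cat > h.py <<'E'
from station import *
import numpy as np, cv2
def save(im,n): cv2.imwrite('pics/'+n+'.png',cv2.cvtColor(im['img'],cv2.COLOR_RGB2BGR))
E
python3 - <<'E'
from h import *
s=observe(); print(s)
for n in('top','side'):
    d=get_image(n); save(d,n+'0'); np.savez('pics/'+n+'0.npz',**d)
    print(n,d['mtx'].tolist(),d['k1'],(-d['R'].T@d['t']).tolist(),d['R'].round(3).tolist())
E
```

```text
pics
{'clock': 0.0, 'joints': array([ 1.27724268,  0.62930166,  0.03848448,  1.51833752, -0.02697573,
        0.99627522, -0.01998701]), 'qd': array([-0.00116379, -0.00045147, -0.00017479,  0.000621  , -0.00117506,
       -0.00098494,  0.00077017]), 'joint_efforts': array([-1.39374515e-04, -5.49722099e+01,  1.14371963e+00, -1.86631608e+01,
       -5.21663111e-02,  2.37584801e-02,  1.95934899e-04]), 'ee_pos': array([ 0.14662539, -0.63262866,  0.22659343]), 'tcp_rot': array([-3.11947506e+00, -3.56767609e-01,  4.24336775e-04]), 'force': array([0.8048486 , 0.17115487, 0.82107828]), 'ft_torque': array([-0.00081062,  0.00384521, -0.02862669]), 'grip_width': 0.0939667534011571}
top [[505.66831038431616, 0.0, 319.80919305462095], [0.0, 505.66831038431616, 238.4691138038046], [0.0, 0.0, 1.0]] -0.04108609120404055 [0.37559182739092534, 0.014547077795994491, 0.9328015124259657] [[0.008, -1.0, 0.014], [-0.983, -0.01, -0.183], [0.183, -0.012, -0.983]]
side [[462.3962201867319, 0.0, 320.83365464680077], [0.0, 462.3962201867319, 239.04638521180806], [0.0, 0.0, 1.0]] 0.03525033755600643 [0.08554172318265074, -0.4352713646466993, 0.5259890567566546] [[0.686, -0.728, -0.005], [-0.433, -0.403, -0.806], [0.585, 0.555, -0.592]]
```

View pics/top0.png

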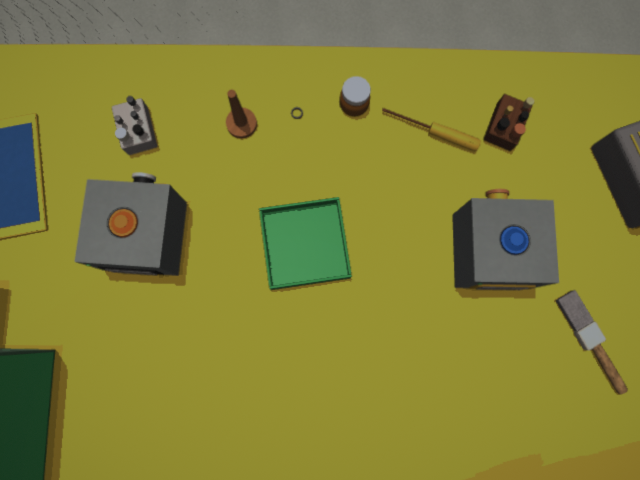

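View pics/side0.png

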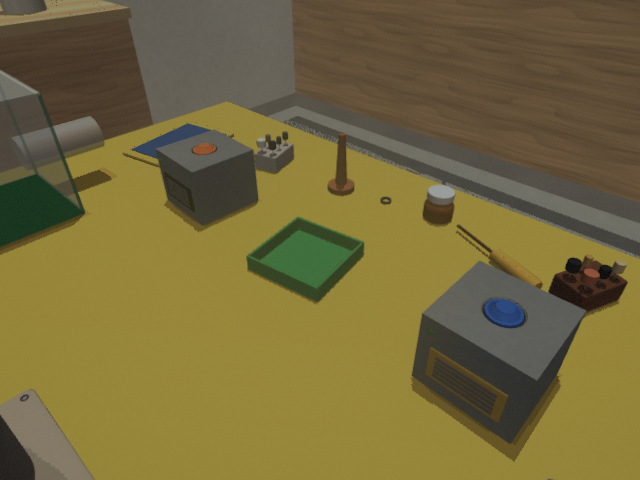

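The top view shows the orange cap at about (123,222), the blue one at (515,240) and the tray at (306,243). The side view agrees, with orange at (204,150), blue at (504,312) and the tray at (306,256).

```bash
cat >> h.py <<'E'
def ray(d,u,v):
    K=d['mtx']; p=np.array([(u-K[0,2])/K[0,0],(v-K[1,2])/K[1,1]]); q=p.copy()
    for _ in range(20): q=p/(1+float(d['k1'])*(q@q))
    return -d['R'].T@d['t'], d['R'].T@np.array([q[0],q[1],1])
def onz(d,u,v,z):
    o,r=ray(d,u,v); return o+r*(z-o[2])/r[2]
def masks(d):
    h=cv2.cvtColor(d['img'],cv2.COLOR_RGB2HSV)
    return {'orange':cv2.inRange(h,(3,170,120),(16,255,255)),'blue':cv2.inRange(h,(100,150,80),(125,255,255)),'green':cv2.inRange(h,(55,120,40),(85,255,255))}
def blobs(d,c,amin=150):
    cs,_=cv2.findContours(masks(d)[c],cv2.RETR_EXTERNAL,cv2.CHAIN_APPROX_NONE)
    return [c for c in cs if cv2.contourArea(c)>amin]
E
python3 - <<'E'
from h import *
for n in('top','side'):
    d=dict(np.load(f'pics/{n}0.npz'))
    for c in('orange','blue','green'):
        for k in blobs(d,c):
            z={'orange':.12,'blue':.12,'green':.03}[c]
            P=np.array([onz(d,u,v,z)[:2] for u,v in k[:,0]])
            ctr,rad=cv2.minEnclosingCircle((P*1000).astype(np.float32))
            print(n,c,cv2.boundingRect(k),'circ mm',np.round(ctr,1),round(rad,1),'rect',[np.round(x,1) for x in cv2.minAreaRect((P*1000).astype(np.float32))])
            u,v=k[:,0].mean(0).astype(int); 
            zz=d['depth'][v,u]; o,r=ray(d,u,v); print('   depth pt',(o+r*zz).round(4))
E
```

```text
top orange (109, 210, 27, 26) circ mm [551.1 330.2] 22.2 rect [array([551.6, 329.3]), array([42.9, 41.1]), np.float64(47.3)]
   depth pt [0.5495 0.326  0.1275]
top blue (501, 227, 27, 27) circ mm [ 528.4 -316.8] 22.9 rect [array([ 527.8, -316.7]), array([43.7, 44.4]), np.float64(0.5)]
   depth pt [ 0.5282 -0.3139  0.1265]
top blue (0, 124, 39, 103) circ mm [632.2 519.5] 91.1 rect [array([632.5, 519.3]), array([172.4,  64.5]), np.float64(11.1)]
   depth pt [0.6621 0.5844 0.0126]
top green (0, 352, 54, 128) circ mm [229.9 507.8] 112.8 rect [array([227.7, 507.9]), array([211.5,  94.8]), np.float64(5.0)]
   depth pt [0.2265 0.5245 0.0059]
top green (260, 198, 91, 91) circ mm [536.2  31.7] 102.6 rect [array([536.8,  31.2]), array([149.9, 147.3]), np.float64(8.8)]
   depth pt [0.5394 0.0325 0.0052]
side blue (485, 299, 39, 27) circ mm [ 529.2 -318.9] 22.6 rect [array([ 529.5, -319. ]), array([44.6, 43.6]), np.float64(26.8)]
   depth pt [ 0.5182 -0.3223  0.1299]
side green (0, 175, 78, 71) circ mm [247.5 545. ] 133.1 rect [array([249.7, 544.8]), array([229.2, 144.7]), np.float64(90.0)]
   depth pt [0.2716 0.5571 0.0066]
```

```bash
python3 - <<'E'
from h import *
for n,lo in(('top',(0,150,90)),('side',(0,120,60))):
    d=dict(np.load(f'pics/{n}0.npz'))
    h=cv2.cvtColor(d['img'],cv2.COLOR_RGB2HSV)
    m=cv2.inRange(h,lo,(17,255,255))
    cs,_=cv2.findContours(m,cv2.RETR_EXTERNAL,cv2.CHAIN_APPROX_NONE)
    for k in cs:
        if cv2.contourArea(k)<60: continue
        P=np.array([onz(d,u,v,.12)[:2] for u,v in k[:,0]])*1000
        print(n,cv2.boundingRect(k),cv2.fitEllipse(P.astype(np.float32)), cv2.minEnclosingCircle(P.astype(np.float32)))
# box tops: depth pixels near z=.12 
for n in('top','side'):
    d=dict(np.load(f'pics/{n}0.npz'));v,u=np.mgrid[:480,:640]
    pts=np.stack([u,v],-1).reshape(-1,1,2).astype(np.float64)
    Z=d['depth'].ravel(); k=np.array([float(d['k1']),0,0,0])
    q=cv2.undistortPoints(pts,d['mtx'],k)[:,0]
    X=(np.c_[q,np.ones(len(q))]*Z[:,None]-d['t'])@d['R']
    for nm,c in(('orange',(.551,.329)),('blue',(.528,-.317))):
        s=(Z>0)&(abs(X[:,2]-.12)<.012)&(np.hypot(X[:,0]-c[0],X[:,1]-c[1])<.12)
        print(n,nm,s.sum(),X[s,2].mean().round(4),cv2.minAreaRect((X[s,:2]*1000).astype(np.float32)))
        s=(Z>0)&(X[:,2]>.124)&(np.hypot(X[:,0]-c[0],X[:,1]-c[1])<.03)
        if s.sum(): print('  dome',s.sum(),X[s].mean(0).round(4))
E
```

```text
top (109, 209, 28, 27) ((550.8886108398438, 329.9108581542969), (43.989437103271484, 44.94650650024414), 13.565927505493164) ((550.814453125, 329.9765319824219), 23.037208557128906)
top (514, 123, 11, 11) ((725.0210571289062, -339.05059814453125), (18.172914505004883, 19.113916397094727), 81.74803161621094) ((725.09716796875, -339.1783752441406), 10.114302635192871)
top (226, 111, 21, 25) ((721.5089721679688, 151.73406982421875), (24.114683151245117, 47.32790756225586), 121.81734466552734) ((726.331787109375, 146.08895874023438), 25.265291213989258)
top (243, 108, 14, 24) ((733.6982421875, 125.35762786865234), (14.855592727661133, 47.116485595703125), 109.94046020507812) ((732.8798217773438, 130.91294860839844), 22.30261993408203)
side (566, 261, 61, 34) ((671.93798828125, -377.62054443359375), (43.559661865234375, 80.73597717285156), 73.75950622558594) ((666.4556884765625, -373.4186706542969), 40.733055114746094)
side (425, 201, 28, 21) ((676.5338745117188, -140.65325927734375), (41.471900939941406, 54.56125259399414), 142.0354461669922) ((674.1524658203125, -139.7729949951172), 31.
[... 509 characters left out ...]
6) ((723.745361328125, 112.72696685791016), 97.67151641845703)
top orange 7233 0.1205 ((550.9312133789062, 329.9316711425781), (141.52828979492188, 141.66636657714844), 86.77039337158203)
  dome 270 [0.5505 0.3293 0.1276]
top blue 7144 0.1196 ((528.489990234375, -317.4752197265625), (141.78753662109375, 142.20664978027344), 89.60348510742188)
  dome 253 [ 0.528  -0.3161  0.1272]
side orange 2649 0.1196 ((549.4046630859375, 328.04791259765625), (144.3982696533203, 143.04696655273438), 86.6867446899414)
  dome 94 [0.5471 0.3241 0.1275]
side blue 10998 0.1202 ((529.1614990234375, -318.817626953125), (140.52474975585938, 144.0528564453125), 89.67539978027344)
  dome 390 [ 0.5252 -0.3201  0.1277]
```

step_arm([
  {"tx": 0.6,"ty": -1,"tz": 0},
  {"tx": 0.6,"ty": -1,"tz": 0},
  {"tx": 0.6,"ty": -1,"tz": 0},
  {"tx": 0.6,"ty": -1,"tz": 0},
  {"tx": 0.6,"ty": -1,"tz": 0},
  {"tx": 0.6,"ty": -1,"tz": 0},
  {"tx": 0.6,"ty": -1,"tz": 0},
  {"tx": 0.6,"ty": -1,"tz": 0},
], hand=255, newtons=20)

```text
invalid input at $.steps[0]: expected keys tx, ty, tz, spin
```

step_arm([
  {"tx": 0.7,"ty": -1,"tz": 0,"spin": 0},
  {"tx": 0.7,"ty": -1,"tz": 0,"spin": 0},
  {"tx": 0.7,"ty": -1,"tz": 0,"spin": 0},
  {"tx": 0.7,"ty": -1,"tz": 0,"spin": 0},
  {"tx": 0.7,"ty": -1,"tz": 0,"spin": 0},
  {"tx": 0.7,"ty": -1,"tz": 0,"spin": 0},
  {"tx": 0.7,"ty": -1,"tz": 0,"spin": 0},
  {"tx": 0.7,"ty": -1,"tz": 0,"spin": 0},
], hand=255, newtons=20)

```text
clock: 0.9
ee_pos: [0.2558, -0.3542, 0.2229]
tcp_rot: [-3.119, -0.342, 0.006]
force: [0.3, 0.5, -0.0]
grip_width: 0.0337
```

step_arm([
  {"tx": 0.9,"ty": -1,"tz": 0,"spin": 0},
  {"tx": 0.9,"ty": -1,"tz": 0,"spin": 0},
  {"tx": 0.9,"ty": -1,"tz": 0,"spin": 0},
  {"tx": 0.9,"ty": -1,"tz": 0,"spin": 0},
  {"tx": 0.8,"ty": -1,"tz": 0,"spin": 0},
  {"tx": 0.8,"ty": -1,"tz": 0,"spin": 0},
  {"tx": 0.8,"ty": -1,"tz": 0,"spin": 0},
  {"tx": 0.8,"ty": -1,"tz": 0,"spin": 0},
])

```text
clock: 1.7
ee_pos: [0.4058, -0.0635, 0.2229]
tcp_rot: [-3.119, -0.338, 0.007]
force: [1.1, -0.8, 0.7]
grip_width: 0.0008
```

step_arm([
  {"tx": 0.8,"ty": -1,"tz": 0,"spin": 0},
  {"tx": 0.8,"ty": -1,"tz": 0,"spin": 0},
  {"tx": 0.8,"ty": -1,"tz": 0,"spin": 0},
  {"tx": 0.8,"ty": -1,"tz": 0,"spin": 0},
  {"tx": 0.7,"ty": -1,"tz": 0,"spin": 0},
  {"tx": 0.7,"ty": -1,"tz": 0,"spin": 0},
  {"tx": 0.6,"ty": -1,"tz": 0,"spin": 0},
  {"tx": 0.6,"ty": -1,"tz": 0,"spin": 0},
])

```text
clock: 2.5
ee_pos: [0.5267, 0.2203, 0.2213]
tcp_rot: [-3.121, -0.339, 0.012]
force: [-0.1, 0.3, 0.1]
grip_width: 0.0001
```

```bash
cat >> h.py <<'E'
from scipy.spatial.transform import Rotation as Ro
def go(x,y,z):
    s=observe(); R=Ro.from_rotvec(s['tcp_rot']).as_matrix()
    print('clock',s['clock'],'ee',s['ee_pos'].round(4),'F',s['force'].round(1),'w',s['grip_width'].round(4),'R',R.round(3).tolist())
    print('units',((R.T@(np.array([x,y,z])-s['ee_pos']))/.03).round(2))
E
python3 -c "
from h import *
go(.5508,.3299,.17)"
```

```text
Traceback (most recent call last):
  File "h.py", line 19, in go
    print('clock',s['clock'],'ee',s['ee_pos'].round(4),'F',s['force'].round(1),'w',s['grip_width'].round(4),'R',R.round(3).tolist())
                                                                                   ^^^^^^^^^^^^^^^^^^^^^
AttributeError: 'float' object has no attribute 'round'
```

```bash
sed -i "s/s\['grip_width'\].round(4)/round(s['grip_width'],4)/" h.py
python3 -c "
from h import *
go(.5508,.3299,.17)"
```

```text
clock 2.5 ee [0.5267 0.2203 0.2213] F [-0.1  0.3  0.1] w 0.0001 R [[0.977, 0.215, -0.008], [0.215, -0.977, 0.002], [-0.007, -0.003, -1.0]]
units [ 1.58 -3.39  1.71]
```

step_arm([
  {"tx": 0.4,"ty": -0.8,"tz": 0,"spin": 0},
  {"tx": 0.4,"ty": -0.8,"tz": 0,"spin": 0},
  {"tx": 0.4,"ty": -0.8,"tz": 0,"spin": 0},
  {"tx": 0.3,"ty": -0.6,"tz": 0.3,"spin": 0},
  {"tx": 0.1,"ty": -0.3,"tz": 0.4,"spin": 0},
  {"tx": 0,"ty": 0,"tz": 0.4,"spin": 0},
  {"tx": 0,"ty": 0,"tz": 0.3,"spin": 0},
  {"tx": 0,"ty": 0,"tz": 0,"spin": 0},
])

```text
clock: 3.3
ee_pos: [0.5497, 0.3351, 0.1724]
tcp_rot: [-3.121, -0.349, 0.022]
force: [-0.1, -0.4, 0.6]
grip_width: 0.0003
```

```bash
python3 -c "
from h import *
go(.5508,.3299,.155)
d=get_image('top');save(d,'top1');d=get_image('side');save(d,'side1')"
```

```text
clock 3.3 ee [0.5497 0.3351 0.1724] F [-0.1 -0.4  0.6] w 0.0003 R [[0.975, 0.221, -0.014], [0.221, -0.975, -0.001], [-0.014, -0.003, -1.0]]
units [0.   0.18 0.58]
```

step_arm([
  {"tx": 0,"ty": 0.1,"tz": 0.2,"spin": 0},
  {"tx": 0,"ty": 0.08,"tz": 0.2,"spin": 0},
  {"tx": 0,"ty": 0,"tz": 0.1,"spin": 0},
  {"tx": 0,"ty": 0,"tz": 0.05,"spin": 0},
  {"tx": 0,"ty": 0,"tz": 0.05,"spin": 0},
  {"tx": 0,"ty": 0,"tz": 0,"spin": 0},
  {"tx": 0,"ty": 0,"tz": 0,"spin": 0},
  {"tx": 0,"ty": 0,"tz": 0,"spin": 0},
])

```text
clock: 4.2
ee_pos: [0.5536, 0.328, 0.1567]
tcp_rot: [-3.12, -0.343, 0.013]
force: [0.8, -0.0, 0.1]
grip_width: 0.0009
```

View pics/side1.png

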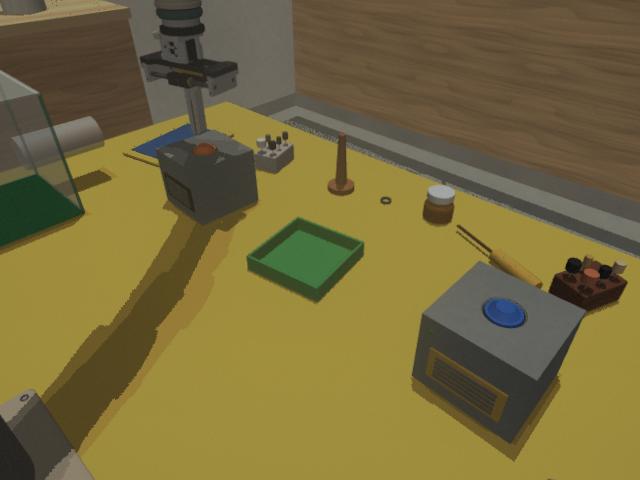

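```bash
python3 -c "
from h import *
go(.5508,.3299,.141)"
```

```text
clock 4.2 ee [0.5536 0.328  0.1567] F [ 0.8 -0.   0.1] w 0.0009 R [[0.976, 0.217, -0.008], [0.217, -0.976, 0.002], [-0.008, -0.004, -1.0]]
units [-0.07 -0.08  0.52]
```

The side view shows the closed fingertips just above the orange dome at (204,148). Next I press.

step_arm([
  {"tx": -0.08,"ty": -0.05,"tz": 0.1,"spin": 0},
  {"tx": 0,"ty": 0,"tz": 0.1,"spin": 0},
  {"tx": 0,"ty": 0,"tz": 0.1,"spin": 0},
  {"tx": 0,"ty": 0,"tz": 0.1,"spin": 0},
  {"tx": 0,"ty": 0,"tz": 0.05,"spin": 0},
  {"tx": 0,"ty": 0,"tz": 0.05,"spin": 0},
  {"tx": 0,"ty": 0,"tz": 0,"spin": 0},
  {"tx": 0,"ty": 0,"tz": 0,"spin": 0},
])

```text
clock: 5.0
ee_pos: [0.5512, 0.3297, 0.1424]
tcp_rot: [-3.119, -0.343, 0.009]
force: [-0.4, -0.4, 4.7]
grip_width: 0.0004
```

```bash
python3 -c "
from h import *
go(.5508,.3299,.141)"
```

```text
clock 5.0 ee [0.5512 0.3297 0.1424] F [-0.4 -0.4  4.7] w 0.0004 R [[0.976, 0.218, -0.006], [0.218, -0.976, 0.003], [-0.005, -0.004, -1.0]]
units [-0.01 -0.01  0.05]
```

Force is 4.7 N at roughly 7.6 mm of depression, past the 5 mm release point. I'll withdraw straight up and open.

step_arm([
  {"tx": 0,"ty": 0,"tz": -0.5,"spin": 0},
  {"tx": 0,"ty": 0,"tz": -0.7,"spin": 0},
  {"tx": 0,"ty": 0,"tz": -0.8,"spin": 0},
  {"tx": 0,"ty": 0,"tz": -0.8,"spin": 0},
  {"tx": 0,"ty": 0,"tz": -0.4,"spin": 0},
  {"tx": 0,"ty": 0,"tz": 0,"spin": 0},
  {"tx": 0,"ty": 0,"tz": 0,"spin": 0},
  {"tx": 0,"ty": 0,"tz": 0,"spin": 0},
])

```text
clock: 5.8
ee_pos: [0.5511, 0.329, 0.2422]
tcp_rot: [-3.12, -0.344, 0.013]
force: [0.5, -1.1, -0.7]
grip_width: 0.0
```

step_arm([
  {"tx": 0,"ty": 0,"tz": 0,"spin": 0},
  {"tx": 0,"ty": 0,"tz": 0,"spin": 0},
  {"tx": 0,"ty": 0,"tz": 0,"spin": 0},
  {"tx": 0,"ty": 0,"tz": 0,"spin": 0},
  {"tx": 0,"ty": 0,"tz": 0,"spin": 0},
  {"tx": 0,"ty": 0,"tz": 0,"spin": 0},
  {"tx": 0,"ty": 0,"tz": 0,"spin": 0},
  {"tx": 0,"ty": 0,"tz": 0,"spin": 0},
], hand=0)

```text
clock: 6.6
ee_pos: [0.5495, 0.328, 0.2385]
tcp_rot: [-3.122, -0.344, 0.022]
force: [0.8, -0.4, -1.2]
grip_width: 0.0612
```

```bash
python3 -c "
from h import *
go(.5508,.3299,.139)
d=get_image('side');save(d,'side2');np.savez('pics/side2.npz',**d)
d=get_image('top');save(d,'top2')"
```

```text
clock 6.6 ee [0.5495 0.328  0.2385] F [ 0.8 -0.4 -1.2] w 0.0612 R [[0.976, 0.218, -0.014], [0.218, -0.976, -0.001], [-0.014, -0.002, -1.0]]
units [ 0.1  -0.05  3.32]
```

View pics/side2.png

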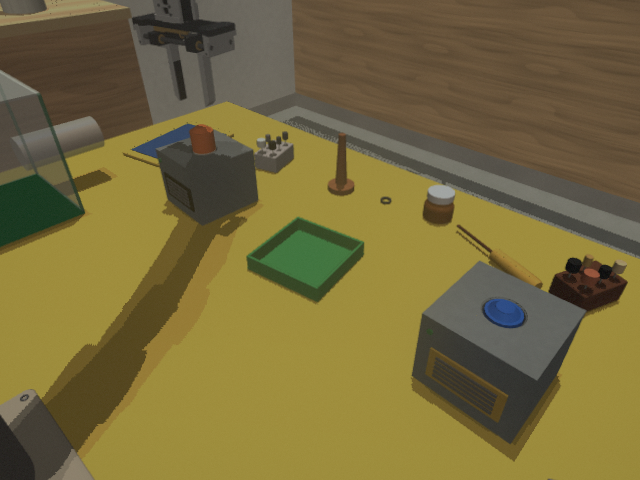

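The filter has sprung up: the cap's side is now visible at (203,139), and the blue one is unchanged. Next I finish opening and descend over the cap.

step_arm([
  {"tx": 0.1,"ty": -0.05,"tz": 0,"spin": 0},
  {"tx": 0,"ty": 0,"tz": 0.2,"spin": 0},
  {"tx": 0,"ty": 0,"tz": 0.3,"spin": 0},
  {"tx": 0,"ty": 0,"tz": 0.3,"spin": 0},
  {"tx": 0,"ty": 0,"tz": 0.3,"spin": 0},
  {"tx": 0,"ty": 0,"tz": 0.2,"spin": 0},
  {"tx": 0,"ty": 0,"tz": 0,"spin": 0},
  {"tx": 0,"ty": 0,"tz": 0,"spin": 0},
])

```text
clock: 7.5
ee_pos: [0.551, 0.3298, 0.1946]
tcp_rot: [3.122, 0.344, -0.026]
force: [0.1, 0.2, 0.6]
grip_width: 0.0942
```

```bash
python3 -c "
from h import *
go(.5508,.3299,.147)"
```

```text
clock 7.5 ee [0.551  0.3298 0.1946] F [0.1 0.2 0.6] w 0.0942 R [[0.976, 0.218, -0.016], [0.218, -0.976, -0.003], [-0.016, -0.001, -1.0]]
units [ 0.02 -0.    1.59]
```

step_arm([
  {"tx": 0,"ty": 0,"tz": 0.3,"spin": 0},
  {"tx": 0,"ty": 0,"tz": 0.4,"spin": 0},
  {"tx": 0,"ty": 0,"tz": 0.4,"spin": 0},
  {"tx": 0,"ty": 0,"tz": 0.3,"spin": 0},
  {"tx": 0,"ty": 0,"tz": 0.1,"spin": 0},
  {"tx": 0,"ty": 0,"tz": 0,"spin": 0},
  {"tx": 0,"ty": 0,"tz": 0,"spin": 0},
  {"tx": 0,"ty": 0,"tz": 0,"spin": 0},
])

```text
clock: 8.3
ee_pos: [0.5504, 0.3298, 0.1456]
tcp_rot: [3.122, 0.344, -0.025]
force: [0.7, 0.3, -0.3]
grip_width: 0.0939
```

```bash
python3 -c "
from h import *
go(.5508,.3299,.147)"
```

```text
clock 8.3 ee [0.5504 0.3298 0.1456] F [ 0.7  0.3 -0.3] w 0.0939 R [[0.976, 0.218, -0.016], [0.218, -0.976, -0.003], [-0.016, -0.001, -1.0]]
units [ 0.01  0.   -0.05]
```

Good: no contact, and the fingertips are about 3.6 mm above the box. Closing now.

step_arm([
  {"tx": 0,"ty": 0,"tz": -0.05,"spin": 0},
  {"tx": 0,"ty": 0,"tz": 0,"spin": 0},
  {"tx": 0,"ty": 0,"tz": 0,"spin": 0},
  {"tx": 0,"ty": 0,"tz": 0,"spin": 0},
  {"tx": 0,"ty": 0,"tz": 0,"spin": 0},
  {"tx": 0,"ty": 0,"tz": 0,"spin": 0},
  {"tx": 0,"ty": 0,"tz": 0,"spin": 0},
  {"tx": 0,"ty": 0,"tz": 0,"spin": 0},
], hand=255, newtons=15)

```text
clock: 9.1
ee_pos: [0.5513, 0.3303, 0.1488]
tcp_rot: [-3.122, -0.344, 0.021]
force: [-0.7, 0.2, 0.1]
grip_width: 0.0461
```

step_arm([
  {"tx": 0,"ty": 0,"tz": 0,"spin": 0},
  {"tx": 0,"ty": 0,"tz": 0,"spin": 0},
  {"tx": 0,"ty": 0,"tz": 0,"spin": 0},
  {"tx": 0,"ty": 0,"tz": 0,"spin": 0},
  {"tx": 0,"ty": 0,"tz": -0.1,"spin": 0},
  {"tx": 0,"ty": 0,"tz": -0.1,"spin": 0},
  {"tx": 0,"ty": 0,"tz": -0.2,"spin": 0},
  {"tx": 0,"ty": 0,"tz": -0.2,"spin": 0},
])

```text
clock: 9.9
ee_pos: [0.5509, 0.33, 0.1671]
tcp_rot: [3.122, 0.345, -0.024]
force: [0.6, -0.1, 0.3]
grip_width: 0.0459
```

```bash
python3 -c "
from h import *
go(.5508,.3299,.24)"
```

```text
clock 9.9 ee [0.5509 0.33   0.1671] F [ 0.6 -0.1  0.3] w 0.0459 R [[0.976, 0.218, -0.015], [0.218, -0.976, -0.002], [-0.015, -0.001, -1.0]]
units [-0.04 -0.   -2.43]
```

step_arm([
  {"tx": 0,"ty": 0,"tz": -0.3,"spin": 0},
  {"tx": 0,"ty": 0,"tz": -0.4,"spin": 0},
  {"tx": 0,"ty": 0,"tz": -0.5,"spin": 0},
  {"tx": 0,"ty": 0,"tz": -0.5,"spin": 0},
  {"tx": 0,"ty": 0,"tz": -0.5,"spin": 0},
  {"tx": 0,"ty": 0,"tz": -0.3,"spin": 0},
  {"tx": 0,"ty": 0,"tz": 0,"spin": 0},
  {"tx": 0,"ty": 0,"tz": 0,"spin": 0},
])

```text
clock: 10.7
ee_pos: [0.5533, 0.3309, 0.2521]
tcp_rot: [-3.12, -0.344, 0.015]
force: [-0.4, -0.3, -0.6]
grip_width: 0.046
```

```bash
python3 -c "
from h import *
go(.5365,.031,.24)
d=get_image('side');save(d,'side3')"
```

```text
clock 10.7 ee [0.5533 0.3309 0.2521] F [-0.4 -0.3 -0.6] w 0.046 R [[0.976, 0.218, -0.01], [0.218, -0.976, 0.001], [-0.009, -0.003, -1.0]]
units [-2.72  9.64  0.4 ]
```

View pics/side3.png

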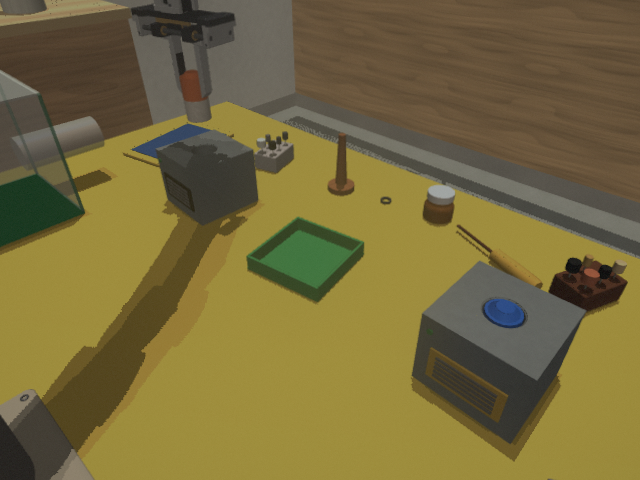

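The filter is out of the box and hangs upright in the jaws at (195,95). Next I carry it to the tray.

step_arm([
  {"tx": -0.2,"ty": 0.6,"tz": 0,"spin": 0},
  {"tx": -0.3,"ty": 0.9,"tz": 0,"spin": 0},
  {"tx": -0.3,"ty": 1,"tz": 0,"spin": 0},
  {"tx": -0.3,"ty": 1,"tz": 0,"spin": 0},
  {"tx": -0.3,"ty": 1,"tz": 0,"spin": 0},
  {"tx": -0.3,"ty": 1,"tz": 0,"spin": 0},
  {"tx": -0.3,"ty": 1,"tz": 0,"spin": 0},
  {"tx": -0.2,"ty": 0.8,"tz": 0,"spin": 0},
])

```text
clock: 11.55
ee_pos: [0.5317, 0.0991, 0.2446]
tcp_rot: [-3.118, -0.359, 0.034]
force: [0.6, -1.2, -1.1]
grip_width: 0.0456
```

```bash
python3 -c "
from h import *
go(.5365,.031,.14)"
```

```text
clock 11.55 ee [0.5317 0.0991 0.2446] F [ 0.6 -1.2 -1.1] w 0.0456 R [[0.974, 0.227, -0.022], [0.227, -0.974, 0.0], [-0.021, -0.005, -1.0]]
units [-0.29  2.27  3.48]
```

step_arm([
  {"tx": -0.1,"ty": 0.6,"tz": 0,"spin": 0},
  {"tx": -0.1,"ty": 0.6,"tz": 0,"spin": 0},
  {"tx": -0.1,"ty": 0.5,"tz": 0,"spin": 0},
  {"tx": 0,"ty": 0.3,"tz": 0.3,"spin": 0},
  {"tx": 0,"ty": 0,"tz": 0.5,"spin": 0},
  {"tx": 0,"ty": 0,"tz": 0.5,"spin": 0},
  {"tx": 0,"ty": 0,"tz": 0.5,"spin": 0},
  {"tx": 0,"ty": 0,"tz": 0.3,"spin": 0},
])

```text
clock: 12.35
ee_pos: [0.5322, 0.0303, 0.1739]
tcp_rot: [-3.121, -0.348, 0.046]
force: [0.3, -0.6, -0.3]
grip_width: 0.0458
```

```bash
python3 -c "
from h import *
go(.5365,.031,.08)"
```

```text
clock 12.35 ee [0.5322 0.0303 0.1739] F [ 0.3 -0.6 -0.3] w 0.0458 R [[0.975, 0.22, -0.029], [0.22, -0.975, -0.002], [-0.029, -0.004, -1.0]]
units [0.24 0.02 3.13]
```

step_arm([
  {"tx": 0.1,"ty": 0,"tz": 0.4,"spin": 0},
  {"tx": 0.1,"ty": 0,"tz": 0.5,"spin": 0},
  {"tx": 0,"ty": 0,"tz": 0.5,"spin": 0},
  {"tx": 0,"ty": 0,"tz": 0.5,"spin": 0},
  {"tx": 0,"ty": 0,"tz": 0.5,"spin": 0},
  {"tx": 0,"ty": 0,"tz": 0.3,"spin": 0},
  {"tx": 0,"ty": 0,"tz": 0,"spin": 0},
  {"tx": 0,"ty": 0,"tz": 0,"spin": 0},
])

```text
clock: 13.15
ee_pos: [0.5361, 0.0344, 0.0843]
tcp_rot: [-3.119, -0.353, 0.05]
force: [0.1, 0.3, -0.4]
grip_width: 0.0456
```

```bash
python3 -c "
from h import *
go(.5365,.031,.0735)
d=get_image('side');save(d,'side4')"
```

```text
clock 13.15 ee [0.5361 0.0344 0.0843] F [ 0.1  0.3 -0.4] w 0.0456 R [[0.974, 0.223, -0.032], [0.223, -0.975, -0.001], [-0.031, -0.006, -0.999]]
units [-0.    0.11  0.36]
```

View pics/side4.png

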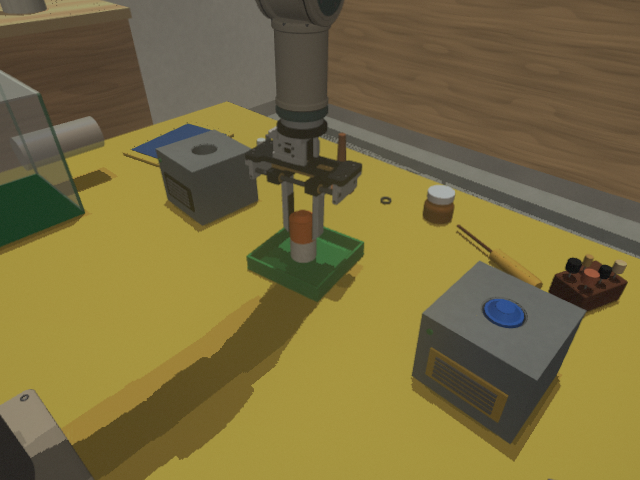

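The filter hangs inside the tray outline at about (303,240), slightly above the floor. I'll lower it gently until it touches.

step_arm([
  {"tx": 0,"ty": 0.1,"tz": 0.1,"spin": 0},
  {"tx": 0,"ty": 0,"tz": 0.1,"spin": 0},
  {"tx": 0,"ty": 0,"tz": 0.05,"spin": 0},
  {"tx": 0,"ty": 0,"tz": 0.05,"spin": 0},
  {"tx": 0,"ty": 0,"tz": 0,"spin": 0},
  {"tx": 0,"ty": 0,"tz": 0,"spin": 0},
  {"tx": 0,"ty": 0,"tz": 0,"spin": 0},
  {"tx": 0,"ty": 0,"tz": 0,"spin": 0},
])

```text
clock: 14.0
ee_pos: [0.5383, 0.0312, 0.0769]
tcp_rot: [-3.119, -0.352, 0.042]
force: [0.4, 0.9, -0.1]
grip_width: 0.0456
```

```bash
python3 -c "
from h import *
go(.5365,.031,.0735)"
```

```text
clock 14.0 ee [0.5383 0.0312 0.0769] F [ 0.4  0.9 -0.1] w 0.0456 R [[0.974, 0.223, -0.027], [0.223, -0.975, -0.0], [-0.027, -0.006, -1.0]]
units [-0.06 -0.01  0.11]
```

step_arm([
  {"tx": 0,"ty": 0,"tz": 0.05,"spin": 0},
  {"tx": 0,"ty": 0,"tz": 0.04,"spin": 0},
  {"tx": 0,"ty": 0,"tz": 0.03,"spin": 0},
  {"tx": 0,"ty": 0,"tz": 0,"spin": 0},
  {"tx": 0,"ty": 0,"tz": 0,"spin": 0},
  {"tx": 0,"ty": 0,"tz": 0,"spin": 0},
  {"tx": 0,"ty": 0,"tz": 0,"spin": 0},
  {"tx": 0,"ty": 0,"tz": 0,"spin": 0},
])

```text
clock: 14.8
ee_pos: [0.5384, 0.031, 0.0737]
tcp_rot: [-3.119, -0.352, 0.042]
force: [-0.6, -0.5, 1.4]
grip_width: 0.0458
```

```bash
python3 -c "
from h import *
go(.5365,.031,.0735)"
```

```text
clock 14.8 ee [0.5384 0.031  0.0737] F [-0.6 -0.5  1.4] w 0.0458 R [[0.974, 0.223, -0.027], [0.223, -0.975, -0.001], [-0.026, -0.005, -1.0]]
units [-0.06 -0.01  0.01]
```

step_arm([
  {"tx": 0,"ty": 0,"tz": 0.02,"spin": 0},
  {"tx": 0,"ty": 0,"tz": 0,"spin": 0},
  {"tx": 0,"ty": 0,"tz": 0,"spin": 0},
  {"tx": 0,"ty": 0,"tz": 0,"spin": 0},
  {"tx": 0,"ty": 0,"tz": 0,"spin": 0},
  {"tx": 0,"ty": 0,"tz": 0,"spin": 0},
  {"tx": 0,"ty": 0,"tz": 0,"spin": 0},
  {"tx": 0,"ty": 0,"tz": 0,"spin": 0},
], hand=100)

```text
clock: 15.6
ee_pos: [0.5383, 0.0312, 0.0727]
tcp_rot: [-3.119, -0.352, 0.042]
force: [-1.5, -0.0, 0.0]
grip_width: 0.0569
```

step_arm([
  {"tx": 0,"ty": 0,"tz": 0,"spin": 0},
  {"tx": 0,"ty": 0,"tz": 0,"spin": 0},
  {"tx": 0,"ty": 0,"tz": 0,"spin": 0},
  {"tx": 0,"ty": 0,"tz": 0,"spin": 0},
  {"tx": 0,"ty": 0,"tz": 0,"spin": 0},
  {"tx": 0,"ty": 0,"tz": 0,"spin": 0},
  {"tx": 0,"ty": 0,"tz": 0,"spin": 0},
  {"tx": 0,"ty": 0,"tz": 0,"spin": 0},
], hand=0)

```text
clock: 16.4
ee_pos: [0.5384, 0.0311, 0.0728]
tcp_rot: [-3.119, -0.352, 0.042]
force: [0.3, 0.5, 0.2]
grip_width: 0.0937
```

```bash
python3 -c "
from h import *
go(.5365,.031,.2)
d=get_image('side');save(d,'side5')"
```

```text
clock 16.4 ee [0.5384 0.0311 0.0728] F [0.3 0.5 0.2] w 0.0937 R [[0.974, 0.223, -0.027], [0.223, -0.975, -0.001], [-0.026, -0.005, -1.0]]
units [-0.17 -0.03 -4.24]
```

View pics/side5.png

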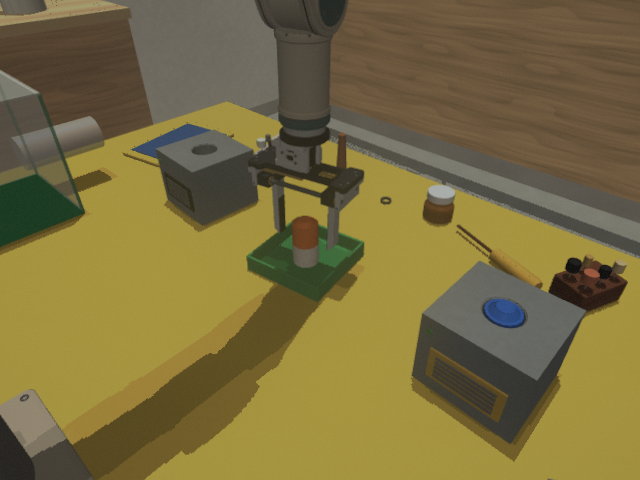

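The filter stands free in the tray at (305,243), with the jaws open on both sides. I'll retreat straight up.

step_arm([
  {"tx": 0,"ty": 0,"tz": -0.3,"spin": 0},
  {"tx": 0,"ty": 0,"tz": -0.5,"spin": 0},
  {"tx": 0,"ty": 0,"tz": -0.7,"spin": 0},
  {"tx": 0,"ty": 0,"tz": -0.8,"spin": 0},
  {"tx": 0,"ty": 0,"tz": -0.8,"spin": 0},
  {"tx": 0,"ty": 0,"tz": -0.8,"spin": 0},
  {"tx": 0,"ty": 0,"tz": -0.5,"spin": 0},
  {"tx": 0,"ty": 0,"tz": -0.2,"spin": 0},
])

```text
clock: 17.25
ee_pos: [0.5415, 0.0312, 0.2192]
tcp_rot: [-3.119, -0.353, 0.043]
force: [0.5, -0.6, -0.1]
grip_width: 0.0941
```

step_arm([
  {"tx": 0,"ty": -0.5,"tz": 0,"spin": 0},
  {"tx": 0,"ty": -1,"tz": 0,"spin": 0},
  {"tx": 0,"ty": -1,"tz": 0,"spin": 0},
  {"tx": 0,"ty": -1,"tz": 0,"spin": 0},
  {"tx": 0,"ty": -1,"tz": 0,"spin": 0},
  {"tx": 0,"ty": -0.5,"tz": 0,"spin": 0},
  {"tx": 0,"ty": 0,"tz": 0,"spin": 0},
  {"tx": 0,"ty": 0,"tz": 0,"spin": 0},
])

```text
clock: 18.05
ee_pos: [0.5006, 0.1884, 0.216]
tcp_rot: [-3.117, -0.357, 0.056]
force: [0.2, -0.2, -0.1]
grip_width: 0.0942
```

```bash
python3 - <<'E'
from h import *
go(.5365,.031,.2)
d=get_image('side');save(d,'side6')
d=get_image('top');save(d,'top6')
v,u=np.mgrid[:480,:640]
q=cv2.undistortPoints(np.stack([u,v],-1).reshape(-1,1,2).astype(np.float64),d['mtx'],np.array([float(d['k1']),0,0,0]))[:,0]
Z=d['depth'].ravel();X=(np.c_[q,np.ones(len(q))]*Z[:,None]-d['t'])@d['R']
for c in((.5384,.031),(.528,-.317)):
    s=(Z>0)&(np.hypot(X[:,0]-c[0],X[:,1]-c[1])<.04)&(X[:,2]<.15)
    zt=np.percentile(X[s,2],99); t=s&(X[:,2]>zt-.004); print('top z',zt,X[t].mean(0).round(4))
E
```

```text
clock 18.05 ee [0.5006 0.1884 0.216 ] F [ 0.2 -0.2 -0.1] w 0.0942 R [[0.973, 0.226, -0.036], [0.226, -0.974, -0.001], [-0.035, -0.007, -0.999]]
units [-0.    5.38  0.49]
top z 0.09484555003617177 [0.5363 0.0325 0.0929]
top z 0.12915375033272128 [ 0.5281 -0.3165  0.1275]
```

View pics/top6.png

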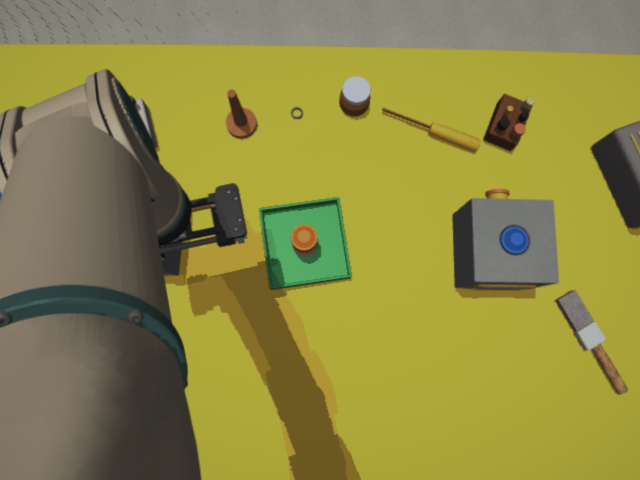

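View pics/side6.png

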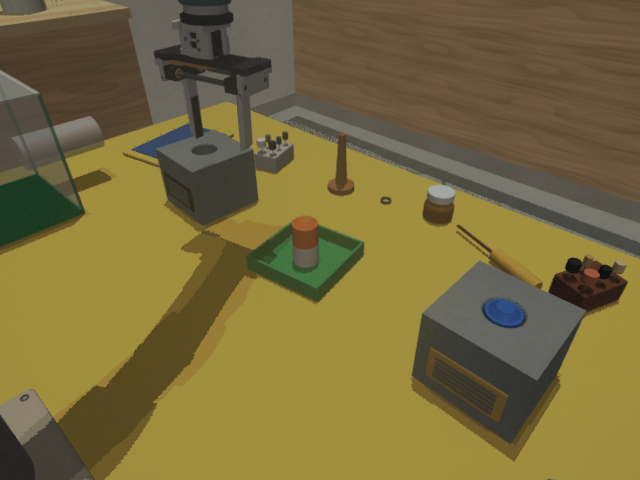

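The filter stands upright in the tray at (305,240), with its top at z = 0.093 (expected 5 + 88 mm). The blue one is still down, with its top at 0.1275. The gripper touches nothing.

```bash
python3 -c "
from h import *
print(sign_off())"
```

```text
the job is handed in; nothing more can be done
None
```

The orange-capped filter is out of its box and standing upright in the green tray. I handed the job in at about 18 s of the 51 s allowed.

- **Release:** I pressed the dome with closed fingertips to about 7.6 mm at 4.7 N. After I withdrew, the side picture showed the cap sprung up above the box.
- **Transfer:** I gripped the cap at a measured width of 46 mm, lifted it straight out and lowered it until it touched the tray floor. I then opened the jaws and backed away.
- **Final checks:**
  - The filter's top is at z = 0.093 m, the value expected for standing upright on the floor, and about 2 mm from the tray centre.
  - The blue filter is still latched, with its top at 0.1275 m, about the same as at the start.
  - The gripper is clear, with only sensor noise on the force reading.

No check failed. The tool drifted to about 2° of tilt during the moves, but the filter still stood upright after release.

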